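# Fetch a stopper from under the bench riser with a reacher

## Robot

A 6-joint arm with a two-finger parallel gripper is mounted at the origin on a cart in front of the work surface, level with it; the furniture and walls round the work are solid. World frame = base frame: x ahead of the robot, y to its left, z up, the work surface at z = 0. Lengths are in m, angles in rad, forces in N, time in s.
With the tool pointing down it reaches from about 0.35 to 0.875 m from the base axis. Payload 15.5 kg.
Tool frame: the origin (TCP) lies at the very end of the fingers, on their centre line; the grasp point (between the pads) lies 19 mm behind it (bot.grip_depth is the z of the grasp point in the tool frame, in m); z points along the fingers, y is the line along which they close (so a half turn about z gives the same grasp; the last joint's range is limited). The gripper opens to 85 mm and grips with 20 to 120 N. Pads are 22 mm wide; open, the fingers measure 114 mm over their backs; the gripper's body (76 mm by 85 mm) begins 54 mm behind the grasp point. The pads swing forward as they close: fully open they stand 13 mm farther back than shut.
Start: joints at [-1.415, 0.494, 1.345, -0, 1.302, -0.096], TCP at [0.156, -0.605, 0.231] pointing down, gripper open.
Joint ranges: [-2.91, 2.91], [-0.82, 2.16], [0.22, 2.67], [-1.22, 4.37], [0.12, 2.79], [-3.08, 3.08]. Speed limits (rad/s): [1.89, 1.89, 2.57, 3.01, 3.01, 3.01].

## Interface

Orientations are given as a 3x3 rotation matrix whose columns are the frame's x, y, z axes.
In Python, from station import bot gives the robot as it stands. The module is installed in compiled form; this text tells all that it offers.
- The arm moves only by the tool drive_tool, never from a script. Its argument "commands" is a list that holds one entry, the list of rows, each a list of 7 numbers: the finger opening in m, from 0 to 0.0854, then the shift along the tool's x, y, z in m, then the turn, a rotation vector about the tool's x, y, z in rad. In form: [[[claw, tx, ty, tz, ax, ay, az], ...]]. A call has 1 to 12 rows; each row shifts and turns the commanded pose from where the row before left it, along the tool's axes as they then stand; what a row does not reach is not made up. A row lasts 1/8 s, in which the tool goes at most 62.5 mm and 10.7 degrees, less where a joint would pass 70% of its speed; a pose out of reach is approached as far as the arm can. A call with a gripper value outside its range is refused whole. The fingers move at their own pace and stop on an object; the grip force is fixed at half the most. Time passes only in rows, so rows that do not move let the fingers close. It gives the time, the measured TCP pose, the force, the opening and the grip force at its end, in the units of the state.
- bot.sense(): the state, without advancing time (a new reading comes with each control period).
- bot.grab_frame(name): name is "side" or "top"; returns (picture, depth): 384x512x3 uint8, blue, green, red; 384x512 float32, m along the optical axis (not along the pixel's ray), 0 where there is no reading.
- bot.camera_model(name): a dict with "fx", "fy", "cx", "cy" (pixels), "k1" (the pictures are not rectified: a ray, as slopes to the right and down, at radius r is drawn at 1 + k1 r^2 times it, then the intrinsics apply), "eye" and "attitude" of the camera in the world. Camera axes: x right, y down, z forward; pixel columns grow to the right and rows downward; lengths in m; the calibration is good to about 2 mm. A picture is of the moment at which its call begins. camera_model takes no time and is no camera call.
- bot.close_job(): hands the job in; it is judged then, once.
Trained networks look in the newest picture that a camera, given by its name, has taken for a name from the list of things; names that differ only in an ending like _2 or _b are one class to them, and where a whole thing is asked for, a point or a joint stands for the part that bears it (a point fixed in the world has none). Each returns a list of dicts, best first, with "conf" (0 to 1); they miss things now and then, are a little off and sometimes report something else, mostly with a low value. They report only what shows in the picture. A call takes as long as a camera call.
- bot.masks_of(camera, thing): "region" (384x512 bool, what is visible of it) and "extent" ([left, top, right, bottom] in pixels, round what is visible of it).
The state is a dict: "t": time; "joint_pos": joint angles; "qd": joint speeds; "effort": joint torques, N m; "eef_pos": TCP position; "orientation": TCP orientation; "ft_force": force on the tool from outside, world axes, zero at the start; "ft_torque": the same for the moment, N m; "finger_gap": opening from 0.0 (shut) to 1.0 (fully open); "grip_force": force on a finger pad.
Only numpy, scipy, OpenCV 4.12 (cv2) and the standard library are available. Lean on these libraries where they do the work, as an engineer would, in place of code of your own. Each camera call takes 0.05 s, during which the arm holds its last target. There are 200 camera calls.

## Task

One of the two rubber stoppers has rolled under the low bench riser. Take the reacher by its handle, squeeze the trigger to close its jaws on the stopper where it is under the riser, only just firmly enough to hold it (forced jaws dent the soft rubber), and carry it in the jaws to the tray. Set it down gently, standing upright beside the other stopper, then lay the reacher flat on the bench and let go, with the riser, bottles and glassware left undisturbed.

Things in the scene. Friction and masses are not known exactly. Their poses are not given: they have to be found in the camera images.
- reacher_grip (a point): Centre of the handle of the reacher, a 205 mm, 0.17 kg pick-up tool lying flat on its side; 17 mm above its underside. x: along the tool to the jaws, y: left, z: up. Black handle bar: flat back face at x -28 mm, y -45 to 40, 34 mm high. Taken from above, the fingers close along x over handle and trigger (56 mm over both when free). A housing joins handle and shaft: x -28 to 46, y 36 to 64 mm.
- trigger_front (a point): Middle of the front face of the reacher's trigger, a grey bar 28 mm high and 62 mm wide (y) that stands in front of the handle bar; 28 mm ahead of the handle centre when free, 14 mm ahead when fully squeezed. Same axes as reacher_grip. The tool's lowest parts are the undersides of handle bar and housing; shaft, head and jaws ride at least 8 mm above the bench when it lies flat.
- trigger (a joint): Travel of the trigger towards the handle: 0 free, jaws wide open; 0.014 m fully squeezed. It slides straight, against a spring: 8 N before it moves, 13 N at the end; held with less than 8 N the jaws stay open. Once the jaws meet a thing, each presses on it with about half of the squeeze beyond the spring force; the trigger then stalls, giving under 0.5 mm. Springs back when eased.
- reacher_jaws (a point): Point midway between the reacher's two jaw pads: 165 mm ahead of the handle centre along the tool's x and 50 mm to its left (+y), on the axis of the shaft (15 mm thick, along x), 17 mm above the tool's underside. Same axes as reacher_grip. The pads are 42 mm apart when the trigger is free, 13 mm at full squeeze, 2.1 mm less for each mm of trigger travel.
- jaw_left: The reacher's left jaw (+y side): a 67 mm steel arm with a rubber pad 25 mm long and 14 mm high (10 to 24 mm above the tool's underside), hollowed to a shallow V. Origin at its hinge, 110 mm ahead of the handle centre and 60 mm to its left. Both jaws swing in alike towards the shaft line, in the tool's flat plane; wide open they span 68 mm outside, their mouth 39 mm.
- jaw_right: The right jaw, mirror image of the left one; its hinge is 110 mm ahead of the handle centre and 40 mm to its left.
- riser: Low fixed bench riser: clear acrylic board 110 mm deep (x), 210 mm wide (y), 12 mm thick, over a gap 60 mm high and 184 mm wide between the end frames, open towards the robot, closed at the back. Origin on the bench under its middle; x points away from the open front, which lies at x = -58 mm. Its top is 72 mm up; bottles to 116 mm tall stand on it, at least 45 mm behind the front edge.
- tray: Shallow open steel tray, 90 mm (x) by 130 mm (y), 10 mm high, walls and floor 3 mm thick, fixed on the bench. Origin at the centre of its underside.
- stopper_large: Grey tapered rubber stopper, 28 mm across, 22 mm tall, 16 g, standing; soft: a jaw pressing with more than 8 N dents it, 2 to 5 N hold it well. Origin at the centre of its underside, z up. It stands either under the riser or in the tray; the small one is at the other of the two places.
- stopper_small: Grey tapered rubber stopper, 19 mm across, 22 mm tall, 10 g, standing; just as soft. Origin at the centre of its underside, z up. It stands either in the tray or under the riser.
- wash_bottle: White wash bottle with a red nozzle, 73 x 90 x 204 mm, behind the tray. Loose bystander, to be left where it is. Origin at the centre of its underside.
- conical_flask: Conical glass flask, 68 mm across, 127 mm tall, at the back left. Loose bystander, to be left where it is. Origin at the centre of its underside.
- beaker: Glass beaker, 56 x 60 mm, 71 mm tall, at the left. Loose bystander, to be left where it is. Origin at the centre of its underside.
- funnel: Glass funnel standing mouth down, 65 mm across, 87 mm tall, at the left. Loose bystander, to be left where it is. Origin at the centre of its underside.
- white_bottle: White plastic bottle, 52 mm across, 113 mm tall, at the back right. Loose bystander, to be left where it is. Origin at the centre of its underside.
- petri: Glass petri dish, 67 mm across, 14 mm tall, at the front left. Loose bystander, to be left where it is. Origin at the centre of its underside.

How it is judged:
On the way, in this order (a step that is already met when the one before it is completed fails the run):
1. the stopper under the riser is gripped between both jaws of the reacher while still under the board (((contact force between each of jaw_left, jaw_right and stopper_large above 1.5 N and x of stopper_large in the frame of riser between -0.05 and 0.05 m and y of stopper_large in the frame of riser between -0.092 and 0.092 m) or (contact force between each of jaw_left, jaw_right and stopper_small above 1.5 N and x of stopper_small in the frame of riser between -0.05 and 0.05 m and y of stopper_small in the frame of riser between -0.092 and 0.092 m))), for 0.2 s.
2. the stopper has been carried out from under the riser and is over or in the tray, held in the jaws (((contact force between each of jaw_left, jaw_right and stopper_large above 0.4 N and x of stopper_large in the frame of tray between -0.045 and 0.045 m and y of stopper_large in the frame of tray between -0.065 and 0.065 m) or (contact force between each of jaw_left, jaw_right and stopper_small above 0.4 N and x of stopper_small in the frame of tray between -0.045 and 0.045 m and y of stopper_small in the frame of tray between -0.065 and 0.065 m))), for 0.1 s.
At the end, for the whole second after the job is handed in: Both stoppers stand upright (within 0.15 rad) on the tray's floor inside its walls, at rest; the reacher lies flat on the bench (handle centre and jaw centre no more than 22 and 24 mm above it, tilt under 0.06 rad) with its trigger released (travel under 1 mm) (x of stopper_large in the frame of tray between -0.042 and 0.042 m and y of stopper_large in the frame of tray between -0.062 and 0.062 m and z of each of stopper_large, stopper_small in the frame of tray below 0.008 m and angle between each of stopper_large, stopper_small's own z axis and vertical below 0.15 rad and linear speed of each of stopper_large, stopper_small below 0.02 m/s and x of stopper_small in the frame of tray between -0.042 and 0.042 m and y of stopper_small in the frame of tray between -0.062 and 0.062 m and height (world z) of reacher_grip between 0.012 and 0.022 m and height (world z) of reacher_jaws below 0.024 m and angle between reacher_grip's own z axis and vertical below 0.06 rad and value of joint trigger below 0.001 m); the robot touches nothing.
It fails at once if a jaw presses on a stopper with more than 8 N (the rubber is dented) (contact force between any of jaw_left, jaw_right and stopper_large above 8 N or contact force between any of jaw_left, jaw_right and stopper_small above 8 N).
It fails at once if the reacher is forced against the riser with more than 15 N (contact force between reacher and riser above 15 N).
It fails at once if a stopper is dropped or knocked flying: it moves faster than 0.5 m/s while not in the jaws ((linear speed of stopper_large above 0.5 m/s and contact force between each of jaw_left, jaw_right and stopper_large below 0.05 N) or (linear speed of stopper_small above 0.5 m/s and contact force between each of jaw_left, jaw_right and stopper_small below 0.05 N)).
It fails at once if a bystander is moved by more than 30 mm or knocked over (distance of any of wash_bottle, conical_flask, beaker, funnel, petri, white_bottle from where it was at the start of the episode above 0.03 m or angle between any of wash_bottle, conical_flask, beaker, funnel, petri, white_bottle's own z axis and vertical above 0.3 rad).
It also fails if it takes over 61 s, if anything falls off the work surface, if the arm or the gripper's body presses on something with over 40 N, if the wrist force passes 120 N, or if a joint passes its speed limit or range.

## Working session

There is one attempt and no reset: what is moved stays moved. The work goes in short steps, Python scripts to look and compute and a tool call to move; the robot and the scene stay as the last step left them, time stands still between calls to the robot, and variables do not carry over. Pictures are saved under pics/ and viewed, at most 10 in all, crops included, and the job is handed in when it is done.

Besides the shell and the picture viewer there is one more tool, called after "Request:" in YAML: its name, and indented under it one key for each argument. drive_tool: Moves the arm, as the interface text tells. Its arguments: {"type":"object","properties":{"commands":{"type":"array","items":{"type":"array","items":{"type":"array","items":{"type":"number"}}}}},"required":["commands"]}

```bash
mkdir -p pics
cat > h.py <<'E'
import numpy as np, cv2
from station import bot
def pts(cam, depth, mask):
    m=bot.camera_model(cam); v,u=np.nonzero(mask&(depth>0)); d=depth[v,u]
    K=np.array([[m['fx'],0,m['cx']],[0,m['fy'],m['cy']],[0,0,1.]])
    p=cv2.undistortPoints(np.stack([u,v],1).astype(np.float64)[:,None],K,np.array([m['k1'],0,0,0.]))[:,0]
    P=np.c_[p*d[:,None],d]
    return P@np.array(m['attitude']).T+np.array(m['eye'])
def proj(cam,P):
    m=bot.camera_model(cam); p=(np.atleast_2d(P)-np.array(m['eye']))@np.array(m['attitude'])
    s=p[:,:2]/p[:,2:]; s=s*(1+m['k1']*(s**2).sum(1,keepdims=True))
    return s*[m['fx'],m['fy']]+[m['cx'],m['cy']]
E
python3 - <<'E'
from h import *
s=bot.sense(); print(s['eef_pos'],np.round(s['orientation'],3),s['ft_force'],bot.grip_depth)
ims=[]
for c in ('top','side'):
    im,d=bot.grab_frame(c); cv2.imwrite(f'pics/{c}0.png',im); np.save(f'{c}0.npy',d)
    m=bot.camera_model(c); print(c,np.round(m['eye'],3),np.round(m['attitude'],2).tolist())
    for t in ('reacher_grip','trigger_front','jaw_left','jaw_right','riser','tray','stopper_large','stopper_small'):
        for r in bot.masks_of(c,t)[:2]:
            P=pts(c,d,r['region'])
            if len(P): print(c,t,round(r['conf'],2),r['extent'],len(P),np.round(np.median(P,0),3),np.round(np.percentile(P,2,axis=0),3),np.round(np.percentile(P,98,axis=0),3))
E
```

```text
[ 0.15565847 -0.60493904  0.2307231 ] [[ 0.968  0.249 -0.   ]
 [ 0.249 -0.968  0.001]
 [ 0.    -0.001 -1.   ]] [ 0.17289055 -0.68625263 -0.30706074] -0.0187
top [0.452 0.004 1.017] [[0.0, -1.0, 0.09], [-1.0, -0.0, 0.01], [-0.01, -0.09, -1.0]]
top reacher_grip 0.85 [268.6, 196.4, 361.0, 243.4] 1592 [ 0.453 -0.193  0.03 ] [ 0.421 -0.243  0.   ] [ 0.517 -0.045  0.038]
top trigger_front 0.72 [120.7, 111.0, 157.8, 138.3] 749 [0.684 0.274 0.06 ] [0.662 0.252 0.009] [0.716 0.304 0.128]
top trigger_front 0.55 [332.2, 194.2, 346.5, 223.4] 213 [ 0.486 -0.194  0.03 ] [ 0.453 -0.213  0.002] [ 0.515 -0.184  0.034]
top jaw_left 0.43 [272.4, 232.6, 277.3, 232.7] 23 [ 0.437 -0.047  0.022] [ 0.434 -0.056  0.018] [ 0.439 -0.038  0.03 ]
top riser 0.9 [226.5, 104.5, 317.0, 163.3] 4631 [ 0.657 -0.04   0.074] [ 0.604 -0.137  0.068] [0.712 0.059 0.189]
top stopper_small 0.59 [158.2, 163.3, 170.1, 169.3] 44 [0.587 0.224 0.026] [0.58  0.217 0.019] [0.594 0.232 0.03 ]
side [ 0.419 -0.776  0.574] [[0.99, -0.08, 0.11], [-0.14, -0.56, 0.82], [0.0, -0.83, -0.56]]
side reacher_grip 0.81 [216.5, 210.1, 269.8, 284.3
[... 323 characters left out ...]
ide jaw_right 0.45 [238.9, 210.5, 249.3, 228.0] 93 [ 0.482 -0.064  0.019] [ 0.47  -0.098 -0.001] [ 0.494 -0.02   0.024]
side riser 0.69 [285.7, 144.6, 351.7, 241.4] 4571 [ 0.658 -0.128  0.072] [ 0.603 -0.15   0.007] [0.706 0.05  0.187]
side tray 0.87 [248.9, 149.8, 285.8, 174.9] 691 [0.575 0.189 0.003] [0.535 0.132 0.001] [0.622 0.261 0.01 ]
side stopper_large 0.47 [239.6, 212.8, 250.4, 227.6] 59 [ 0.482 -0.066  0.02 ] [ 0.472 -0.095  0.015] [ 0.49  -0.05   0.024]
side stopper_small 0.63 [267.6, 151.4, 269.2, 158.4] 25 [0.587 0.214 0.019] [0.582 0.211 0.008] [0.592 0.222 0.026]
side stopper_small 0.4 [247.4, 149.1, 285.5, 174.6] 747 [0.577 0.19  0.003] [0.534 0.131 0.   ] [0.623 0.262 0.011]
```

Run:
```python
import cv2,numpy as np
t=cv2.imread('pics/top0.png')[80:280,90:390]; cv2.imwrite('pics/top0c.png',cv2.resize(t,(800,533),interpolation=cv2.INTER_CUBIC))
t=cv2.imread('pics/side0.png')[100:300,160:400]; cv2.imwrite('pics/side0c.png',cv2.resize(t,(720,600),interpolation=cv2.INTER_CUBIC))
```

```text
(no output)
```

View pics/top0c.png

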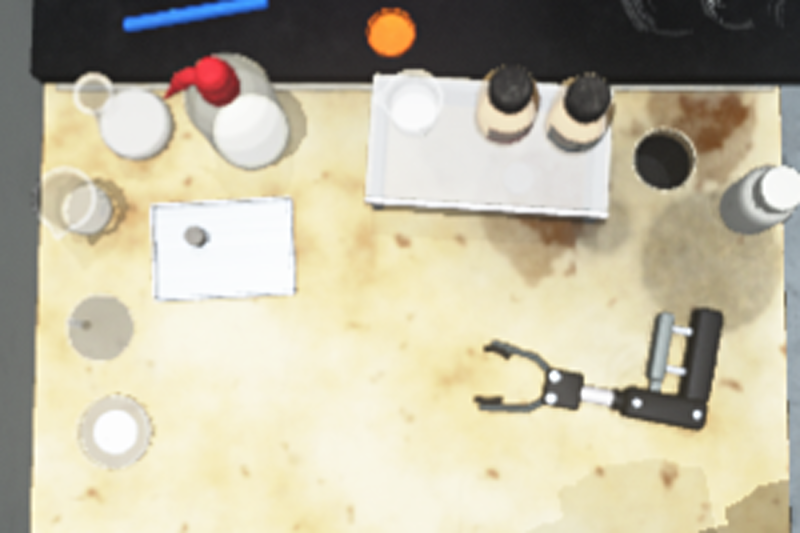

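View pics/side0c.png

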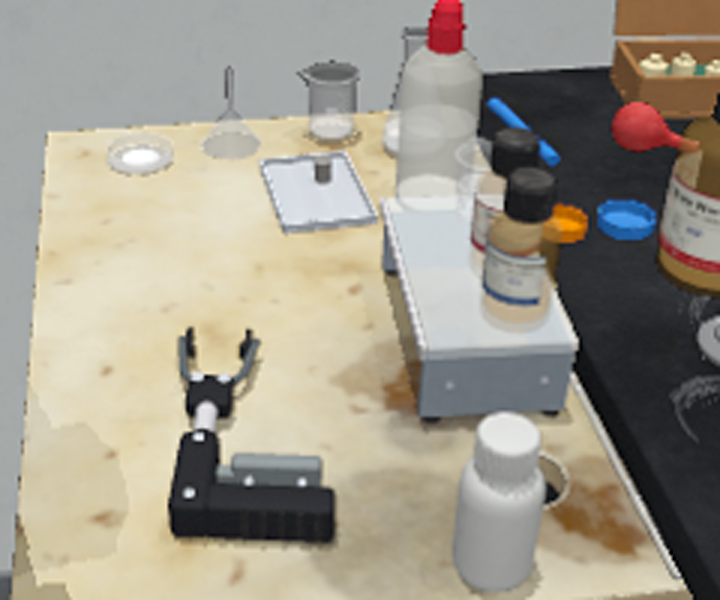

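Top view: the reacher points to world +y, with its handle near crop (705,355). The small stopper is in the tray at (197,236). A faint round shade shows through the riser board at about (520,180), probably the large stopper. Next I measure the poses.

Run:
```python
from h import *
im,d=bot.grab_frame('top'); 
one=np.ones(d.shape,bool)
def rect(P,n):
    (c,s,a)=cv2.minAreaRect((P[:,:2]*1000).astype(np.float32)); print(n,np.round(c,1),np.round(s,1),round(a,1),len(P),np.round(cv2.boxPoints((c,s,a)),0).tolist())
P=pts('top',d,one)
r=bot.masks_of('top','riser')[0]['region']; Q=pts('top',d,r); Q=Q[abs(Q[:,2]-.072)<.006]; rect(Q,'riser'); print(np.median(Q[:,2]))
# tray by whiteness
g=im.astype(int); w=(g.min(2)>200)&((g.max(2)-g.min(2))<30); w[:,:140]=0; w[:150]=0; w[200:]=0; w[:,210:]=0
w=cv2.morphologyEx(w.astype(np.uint8),cv2.MORPH_CLOSE,np.ones((9,9)))>0
n,l,st,_=cv2.connectedComponentsWithStats(w.astype(np.uint8)); k=1+np.argmax(st[1:,4]); rect(pts('top',d,l==k),'tray')
# tool
D=pts('top',d,(g.max(2)<90)&(np.arange(384)[:,None]>180)&(np.arange(384)[:,None]<250)&(np.arange(512)>250)&(np.arange(512)<375))
print('dark',len(D),np.round(np.percentile(D[:,2],[5,50,95]),3))
H=D[(D[:,2]>.022)&(D[:,1]<-.21)]; rect(H,'handle'); 
for r in bot.masks_of('top','stopper_small')[:2]:
    Q=pts('top',d,r['region']); Q=Q[Q[:,2]>.018]; rect(Q,'small')
c=im[90:260,220:380]; c=cv2.resize(c,(800,600) if 0 else (800,850//1),interpolation=cv2.INTER_CUBIC)[:600]
a=im[100:170,220:325].astype(np.float32); a=np.clip((a-150)*2.4,0,255); 
cv2.imwrite('pics/ris.png',np.vstack([cv2.resize(a.astype(np.uint8),(420,280),interpolation=cv2.INTER_CUBIC),cv2.resize(im[190:250,265:370],(420,240),interpolation=cv2.INTER_CUBIC)]))
```

```text
riser [660.9 -40.3] [210.1 113.7] 86.5 2876 [[598.0, -142.0], [711.0, -149.0], [724.0, 61.0], [611.0, 68.0]]
0.07297629667898337
tray [566.9 201.9] [111.4 132.1] 3.3 2326 [[507.0, 265.0], [515.0, 133.0], [626.0, 139.0], [619.0, 271.0]]
dark 825 [0.023 0.033 0.037]
handle [ 467.5 -228.7] [ 24.8 105.2] 78.4 441 [[413.0, -230.0], [517.0, -251.0], [522.0, -227.0], [418.0, -206.0]]
```

View pics/ris.png

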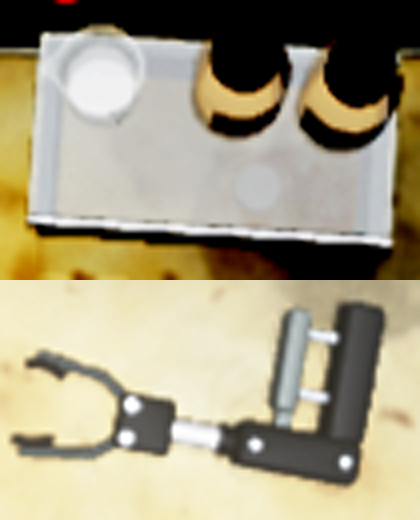

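```bash
cat >> h.py <<'E'
def ray(cam,u,v,z):
    m=bot.camera_model(cam); K=np.array([[m['fx'],0,m['cx']],[0,m['fy'],m['cy']],[0,0,1.]])
    p=cv2.undistortPoints(np.array([[[u,v]]],float),K,np.array([m['k1'],0,0,0.]))[0,0]
    w=np.array(m['attitude'])@np.r_[p,1]; e=np.array(m['eye']); return e+w*(z-e[2])/w[2]
E
python3 - <<'E'
from h import *
m=bot.camera_model('top'); print(m['fx'])
print('spot',ray('top',284.5,146.5,.022),'small top',ray('top',90+197*.375,80+236*.375,.025))
for n,u,v in (('tray c',152,203),('c',291,198),('c',296,293),('c',157,299)): print(n,ray('top',90+u*.375,80+v*.375,.01))
for n,u,v,z in (('padL',50,362,.024),('padR',30,440,.024),('backR top',382,306,.034),('frontR top',346,302,.034),('house backL',360,483,.034),('house frontL',240,463,.034),('trig front far',284,312,.031),('trig front near',272,405,.031),('jointL',127,437,.03),('jointR',132,404,.03)):
    print(n,np.round(ray('top',265+u/4,190+(v-280)/4,z),4))
th=np.radians(78.6);R=np.array([[np.cos(th),-np.sin(th)],[np.sin(th),np.cos(th)]]);g=np.array([.480,-.215])
for p in [(165,21+50),(165,29),(-28,-45),(-28,64),(46,64),(28,-31),(28,31),(110,60),(110,40)]: print(p,np.round(g+R@np.array(p)/1000,4))
E
```

```text
416.18371598646655
spot [ 0.64015648 -0.07065077  0.022     ] small top [0.58572824 0.22028813 0.025     ]
tray c [0.61833443 0.26577195 0.01      ]
c [0.62303052 0.13760714 0.01      ]
c [0.53543623 0.13189513 0.01      ]
c [0.52971095 0.25906014 0.01      ]
padL [ 0.4853 -0.0531  0.024 ]
padR [ 0.4389 -0.0411  0.024 ]
backR top [ 0.5184 -0.249   0.034 ]
frontR top [ 0.5207 -0.2277  0.034 ]
house backL [ 0.4143 -0.2341  0.034 ]
house frontL [ 0.4259 -0.1638  0.034 ]
trig front far [ 0.5149 -0.1915  0.031 ]
trig front near [ 0.4599 -0.1836  0.031 ]
jointL [ 0.4409 -0.098   0.03  ]
jointR [ 0.4603 -0.1011  0.03  ]
(165, 71) [ 0.443  -0.0392]
(165, 29) [ 0.4842 -0.0475]
(-28, -45) [ 0.5186 -0.2513]
(-28, 64) [ 0.4117 -0.2298]
(46, 64) [ 0.4264 -0.1573]
(28, -31) [ 0.5159 -0.1937]
(28, 31) [ 0.4551 -0.1814]
(110, 60) [ 0.4429 -0.0953]
(110, 40) [ 0.4625 -0.0993]
```

Request:
drive_tool:
  commands:
    - [[0.0854,0.0333,-0.0251,0,0,0,0],[0.0854,0.0333,-0.0251,0,0,0,0],[0.0854,0.0333,-0.0251,0,0,0,0],[0.0854,0.0333,-0.0251,0,0,0,0],[0.0854,0.0333,-0.0251,0,0,0,0],[0.0854,0.0333,-0.0251,0,0,0,0],[0.0854,0.0333,-0.0251,0,0,0,0],[0.0854,0.0333,-0.0251,0,0,0,0],[0.0854,0.0333,-0.0251,0,0,0,0],[0.0854,0.0333,-0.0251,0,0,0,0],[0.0854,0.0333,-0.0251,0,0,0,0],[0.0854,0.0333,-0.0251,0,0,0,0]]

```text
t: 2.55
eef_pos: [0.4685, -0.2129, 0.2315]
orientation: [[0.968, 0.249, 0.0], [0.249, -0.968, -0.0], [0.0, 0.0, -1.0]]
ft_force: [-0.4, -0.4, -0.3]
finger_gap: 0.998
grip_force: 0.0
```

Request:
drive_tool:
  commands:
    - [[0.0854,0,0,0.01,0,0,-0.175],[0.0854,0,0,0.01,0,0,-0.175],[0.0854,0,0,0.01,0,0,-0.175],[0.0854,0,0,0.01,0,0,-0.175],[0.0854,0,0,0.01,0,0,-0.175],[0.0854,0,0,0.01,0,0,-0.175],[0.0854,0,0,0.01,0,0,-0.175],[0.0854,0,0,0.01,0,0,-0.175],[0.0854,0,0,0.01,0,0,-0.175],[0.0854,0,0,0.01,0,0,-0.175],[0.0854,0,0,0.01,0,0,-0.175],[0.0854,0,0,0.01,0,0,-0.175]]

```text
t: 4.05
eef_pos: [0.4678, -0.2141, 0.111]
orientation: [[-0.708, 0.706, 0.0], [0.706, 0.708, -0.0], [-0.0, 0.0, -1.0]]
ft_force: [-0.0, -0.0, 0.6]
finger_gap: 0.999
grip_force: 0.0
```

Request:
drive_tool:
  commands:
    - [[0.0854,0,0,0.01,0,0,-0.175],[0.0854,0,0,0.01,0,0,-0.175],[0.0854,0,0,0.01,0,0,-0.175],[0.0854,0,0,0.01,0,0,-0.117],[0.0854,0,0,0,0,0,0]]

```text
t: 4.68
eef_pos: [0.4675, -0.2139, 0.0709]
orientation: [[-0.989, 0.148, -0.001], [0.148, 0.989, 0.0], [0.001, 0.0, -1.0]]
ft_force: [0.3, 0.4, -0.9]
finger_gap: 1.0
grip_force: 0.0
```

Request:
drive_tool:
  commands:
    - [[0.0854,0,0,0.015,0,0,0],[0.0854,0,0,0.015,0,0,0],[0.0854,0,0,0.015,0,0,0],[0.0854,0,0,0.015,0,0,0],[0.0854,0,0,0.009,0,0,0],[0.0854,0,0,0,0,0,0],[0.065,0,0,0,0,0,0],[0.06,0,0,0,0,0,0],[0.06,0,0,0,0,0,0]]

```text
t: 5.8
eef_pos: [0.468, -0.2143, 0.0027]
orientation: [[-0.989, 0.147, 0.001], [0.147, 0.989, -0.001], [-0.001, -0.0, -1.0]]
ft_force: [-0.0, -1.1, 1.1]
finger_gap: 0.708
grip_force: 0.8
```

Run:
```python
from h import *
ims=[]
for c,b in (('top',(180,260,255,375)),('side',(190,310,190,310))):
    im,d=bot.grab_frame(c); y0,y1,x0,x1=b; t=im[y0:y1,x0:x1]; ims.append(cv2.resize(t,(400,int(400*t.shape[0]/t.shape[1])),interpolation=cv2.INTER_CUBIC))
h=max(i.shape[0] for i in ims); ims=[cv2.copyMakeBorder(i,0,h-i.shape[0],0,0,0) for i in ims]
cv2.imwrite('pics/g1.png',np.hstack(ims)); s=bot.sense(); print(s['eef_pos'],s['finger_gap'],s['grip_force'])
```

```text
[ 0.46793883 -0.21425093  0.00258786] 0.7013123391632048 0.9999354556202888
```

View pics/g1.png

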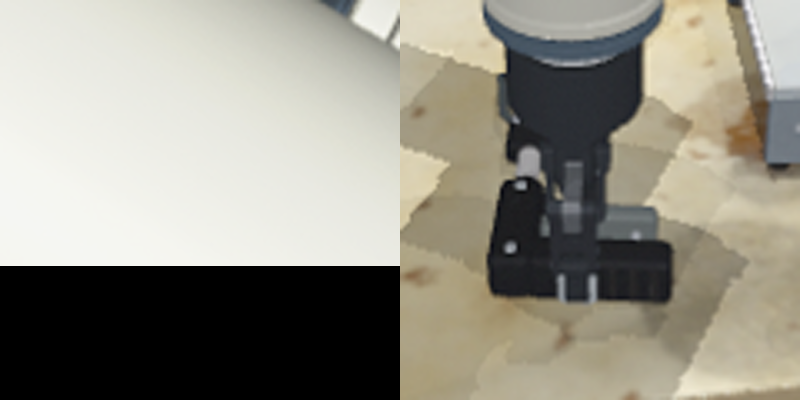

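The side view shows the fingers straddling the handle bar and trigger, at about (575,250). I'll close to about 2 mm of trigger travel.

Request:
drive_tool:
  commands:
    - [[0.057,0,0,0,0,0,0],[0.056,0,0,0,0,0,0],[0.055,0,0,0,0,0,0],[0.054,0,0,0,0,0,0],[0.054,0,0,0,0,0,0],[0.054,0,0,0,0,0,0]]

```text
t: 6.65
eef_pos: [0.4679, -0.2148, 0.0028]
orientation: [[-0.989, 0.147, 0.001], [0.147, 0.989, -0.001], [-0.001, -0.001, -1.0]]
ft_force: [-4.1, -7.4, 12.7]
finger_gap: 0.632
grip_force: 12.9
```

Request:
drive_tool:
  commands:
    - [[0.054,0,0,-0.001,0,0,0],[0.054,0,0,-0.001,0,0,0],[0.054,0,0,-0.002,0,0,0],[0.054,0,0,-0.003,0,0,0],[0.054,0,0,0,0,0,0]]

```text
t: 7.28
eef_pos: [0.4678, -0.214, 0.0095]
orientation: [[-0.989, 0.147, 0.0], [0.147, 0.989, -0.0], [-0.0, -0.0, -1.0]]
ft_force: [1.7, 0.2, -1.2]
finger_gap: 0.636
grip_force: 8.7
```

```bash
cat > look.py <<'E'
from h import *
import sys
ims=[]
boxes=eval(sys.argv[2])
for c,b in boxes.items():
    im,d=bot.grab_frame(c); y0,y1,x0,x1=b; t=im[y0:y1,x0:x1]; ims.append(cv2.resize(t,(400,int(400*t.shape[0]/t.shape[1])),interpolation=cv2.INTER_CUBIC))
h=max(i.shape[0] for i in ims); ims=[cv2.copyMakeBorder(i,0,h-i.shape[0],0,0,0) for i in ims]
cv2.imwrite(sys.argv[1],np.hstack(ims)); s=bot.sense(); print(np.round(s['eef_pos'],4),s['finger_gap'],s['grip_force'],s['ft_force'],s['ft_torque'],np.round(s['joint_pos'],2))
E
python3 - <<'E'
from h import *
# pads height via depth (side)
im,d=bot.grab_frame('side')
for t in ('reacher_grip','jaw_left','jaw_right'):
    for r in bot.masks_of('side',t)[:1]:
        P=pts('side',d,r['region'])
        if len(P): print(t,round(r['conf'],2),len(P),np.round(np.median(P,0),3),np.round(np.percentile(P,[2,98],axis=0),3).tolist())
P=pts('side',d,np.ones(d.shape,bool))
for n,(x,y) in {'housing':(.428,-.2),'head':(.445,-.095),'shaft':(.44,-.13)}.items():
    k=(abs(P[:,0]-x)<.012)&(abs(P[:,1]-y)<.012)&(P[:,2]>.012); print(n,k.sum(),np.round(np.percentile(P[k,2],[50,90,98]),4) if k.any() else 0)
s=bot.sense(); print(s['grip_force'],s['ft_force'],s['ft_torque'])
E
```

```text
reacher_grip 0.8 1376 [ 0.448 -0.227  0.034] [[0.418, -0.25, 0.011], [0.517, -0.073, 0.042]]
jaw_left 0.71 1337 [0.678 0.148 0.112] [[0.651, 0.136, 0.025], [0.714, 0.18, 0.196]]
housing 89 [0.0398 0.0413 0.2179]
head 18 [0.0319 0.0344 0.0346]
shaft 740 [0.4502 0.4798 0.4859]
8.737684786319733 [ 0.56148935  0.08672487 -1.07453087] [-0.03858667  0.00758061  0.01544556]
```

Request:
drive_tool:
  commands:
    - [[0.054,0.006,0.0057,-0.002,0,0,0],[0.054,0.0124,0.0117,0,0,0,0],[0.054,0.0124,0.0117,0,0,0,0],[0.054,0.0124,0.0117,0,0,0,0],[0.054,0.0124,0.0117,0,0,0,0],[0.054,0.0124,0.0117,0,0,0,0],[0.054,0.0124,0.0117,0,0,0,0],[0.054,0.0124,0.0117,0,0,0,0],[0.054,0.006,0.0057,0,0,0,0],[0.054,0,0,0,0,0,0]]

```text
t: 8.72
eef_pos: [0.3835, -0.1068, 0.0113]
orientation: [[-0.989, 0.147, -0.0], [0.147, 0.989, 0.0], [0.0, 0.0, -1.0]]
ft_force: [0.5, -0.3, -0.9]
finger_gap: 0.634
grip_force: 8.7
```

Request:
drive_tool:
  commands:
    - [[0.054,0,0,0,0,0,0.06],[0.054,0,0,0,0,0,0.13],[0.054,0,0,0,0,0,0.13],[0.054,0,0,0,0,0,0.13],[0.054,0,0,0,0,0,0.13],[0.054,0,0,0,0,0,0.13],[0.054,0,0,0,0,0,0.13],[0.054,0,0,0,0,0,0.13],[0.054,0,0,0,0,0,0.13],[0.054,0,0,0,0,0,0.13],[0.054,0,0,0,0,0,0.13],[0.054,0,0,0,0,0,0.062]]

```text
t: 10.22
eef_pos: [0.3844, -0.1078, 0.0113]
orientation: [[0.003, 1.0, 0.001], [1.0, -0.003, -0.0], [-0.0, 0.001, -1.0]]
ft_force: [-0.2, -0.2, -2.0]
finger_gap: 0.635
grip_force: 8.7
```

```bash
python3 look.py pics/g2.png "{'top':(90,260,200,370),'side':(150,300,170,340)}"; python3 -c "
from h import *
for c in ('top','side'):
    im,d=bot.grab_frame(c); np.save(c+'1.npy',d)
    for t in ('reacher_grip','jaw_left','jaw_right'):
        for r in bot.masks_of(c,t)[:2]:
            P=pts(c,d,r['region'])
            if len(P): print(c,t,round(r['conf'],2),r['extent'],len(P),np.round(np.median(P,0),3))
"
```

```text
[ 0.3843 -0.1077  0.0113] 0.633564183034863 8.738883286714554 [-0.15784115  0.50163205 -2.19146023] [-0.0560213   0.03099821  0.01963481] [-0.42  0.61  2.1  -0.    0.43 -0.42]
top reacher_grip 0.79 [274.9, 180.4, 297.9, 231.1] 354 [ 0.492 -0.068  0.034]
top reacher_grip 0.7 [153.1, 101.7, 195.4, 145.1] 1263 [0.674 0.167 0.145]
top jaw_right 0.45 [291.0, 180.0, 296.2, 201.8] 86 [ 0.536 -0.092  0.03 ]
side reacher_grip 0.58 [184.5, 205.9, 276.8, 255.5] 1303 [ 0.398 -0.095  0.034]
side jaw_left 0.39 [253.8, 207.5, 275.8, 210.4] 100 [ 0.542 -0.054  0.027]
```

View pics/g2.png

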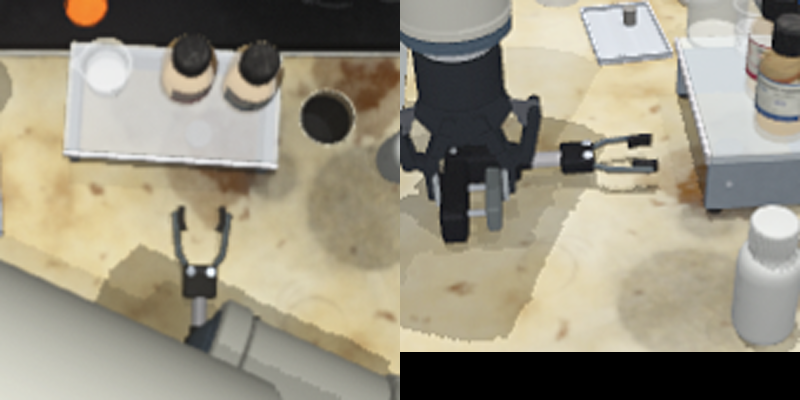

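```bash
python3 -c "
from h import *
for n,u,v,z in (('pL',277.4,180.1,.031),('pR',295.6,180.1,.031),('rivets',285.2,205.2,.036),('spot',285,147.4,.022)): print(n,np.round(ray('top',u,v,z),4))
d=np.load('top1.npy'); P=pts('top',d,np.ones(d.shape,bool))
for n,x,y,w in (('jawR',.54,-.092,.012),('jawL',.54,-.05,.012),('head',.49,-.07,.01),('shaft',.465,-.07,.008)):
  k=(abs(P[:,0]-x)<.015)&(abs(P[:,1]-y)<w); print(n,np.round(np.percentile(P[k,2],[10,50,90,97]),4))
"
```

```text
pL [ 0.5574 -0.0527  0.031 ]
pR [ 0.5575 -0.096   0.031 ]
rivets [ 0.4974 -0.0706  0.036 ]
spot [ 0.638  -0.0718  0.022 ]
jawR [-0.0012  0.0034  0.0328  0.0342]
jawL [-0.0003  0.0035  0.0322  0.0352]
head [0.0333 0.0355 0.038  0.0391]
shaft [0.0309 0.0368 0.3781 0.382 ]
```

Request:
drive_tool:
  commands:
    - [[0.054,0.0015,0,0.003,0,0,0],[0.054,0,0.005,0.003,0,0,0],[0.054,0,0.01,0,0,0,0],[0.054,0,0.01,0,0,0,0],[0.054,0,0.01,0,0,0,0],[0.054,0,0.01,0,0,0,0],[0.054,0,0.01,0,0,0,0],[0.054,0,0.01,0,0,0,0],[0.054,0,0.01,0,0,0,0],[0.054,0,0.009,0,0,0,0],[0.054,0,0.0045,0,0,0,0],[0.054,0,0,0,0,0,0]]

```text
t: 12.22
eef_pos: [0.4723, -0.1056, 0.0052]
orientation: [[-0.001, 1.0, 0.0], [1.0, 0.001, 0.0], [0.0, 0.0, -1.0]]
ft_force: [-0.5, -0.4, -1.0]
finger_gap: 0.638
grip_force: 8.7
```

Run:
```python
from h import *
im,d=bot.grab_frame('top')
a=np.clip((im[105:215,225:330].astype(np.float32)-110)*1.9,0,255).astype(np.uint8)
cv2.imwrite('pics/g3.png',cv2.resize(a,(572,600),interpolation=cv2.INTER_CUBIC)); s=bot.sense(); print(s['ft_force'],s['grip_force'])
```

```text
[ 0.4879678  -0.78507539 -1.2923841 ] 8.743586540222168
```

View pics/g3.png

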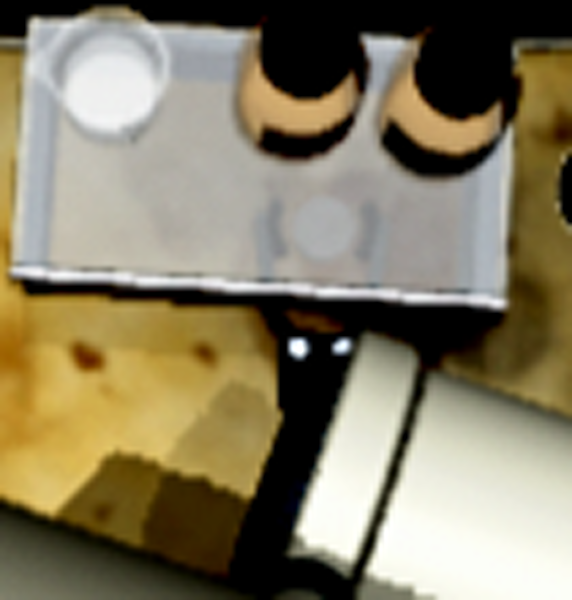

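Request:
drive_tool:
  commands:
    - [[0.053,0,0,0,0,0,0],[0.052,0,0,0,0,0,0],[0.051,0,0,0,0,0,0],[0.0505,0,0,0,0,0,0],[0.0505,0,0,0,0,0,0],[0.0505,0,0,0,0,0,0]]

```text
t: 13.02
eef_pos: [0.4722, -0.1056, 0.0053]
orientation: [[-0.001, 1.0, -0.0], [1.0, 0.001, 0.0], [0.0, -0.0, -1.0]]
ft_force: [-0.3, -0.7, -2.3]
finger_gap: 0.594
grip_force: 9.9
```

Request:
drive_tool:
  commands:
    - [[0.0503,0,0,0,0,0,0],[0.0503,0,0,0,0,0,0]]

```text
t: 13.28
eef_pos: [0.4722, -0.1056, 0.0053]
orientation: [[-0.001, 1.0, 0.0], [1.0, 0.001, 0.0], [0.0, 0.0, -1.0]]
ft_force: [-0.3, -0.2, -1.1]
finger_gap: 0.592
grip_force: 10.2
```

Request:
drive_tool:
  commands:
    - [[0.0501,0,0,0,0,0,0],[0.0501,0,0,0,0,0,0]]

```text
t: 13.52
eef_pos: [0.4722, -0.1056, 0.0053]
orientation: [[-0.001, 1.0, -0.0], [1.0, 0.001, 0.0], [0.0, -0.0, -1.0]]
ft_force: [-0.2, 0.3, -1.0]
finger_gap: 0.59
grip_force: 11.8
```

Request:
drive_tool:
  commands:
    - [[0.05,0,0,0,0,0,0],[0.05,0,0,0,0,0,0]]

```text
t: 13.78
eef_pos: [0.4722, -0.1056, 0.0053]
orientation: [[-0.001, 1.0, 0.0], [1.0, 0.001, 0.0], [0.0, 0.0, -1.0]]
ft_force: [0.2, 0.5, -1.4]
finger_gap: 0.586
grip_force: 12.6
```

Request:
drive_tool:
  commands:
    - [[0.0499,0,0,0,0,0,0],[0.0499,0,0,0,0,0,0]]

```text
t: 14.02
eef_pos: [0.4722, -0.1056, 0.0053]
orientation: [[-0.001, 1.0, -0.0], [1.0, 0.001, 0.0], [0.0, -0.0, -1.0]]
ft_force: [-0.8, -0.4, -0.7]
finger_gap: 0.589
grip_force: 13.5
```

Request:
drive_tool:
  commands:
    - [[0.0498,0,0,0,0,0,0],[0.0497,0,0,0,0,0,0],[0.0496,0,0,0,0,0,0],[0.0496,0,0,0,0,0,0]]

```text
t: 14.52
eef_pos: [0.4722, -0.1056, 0.0053]
orientation: [[-0.001, 1.0, 0.0], [1.0, 0.001, 0.0], [0.0, 0.0, -1.0]]
ft_force: [-0.9, 0.3, -0.5]
finger_gap: 0.587
grip_force: 16.1
```

Request:
drive_tool:
  commands:
    - [[0.0495,0,0,0,0,0,0],[0.0495,0,0,0,0,0,0],[0.0495,0,0,0,0,0,0]]

```text
t: 14.9
eef_pos: [0.4722, -0.1056, 0.0053]
orientation: [[-0.001, 1.0, -0.0], [1.0, 0.001, 0.0], [0.0, -0.0, -1.0]]
ft_force: [-1.0, 0.6, 0.4]
finger_gap: 0.582
grip_force: 17.0
```

Request:
drive_tool:
  commands:
    - [[0.0495,0,0,-0.003,0,0,0],[0.0495,0,0,-0.005,0,0,0],[0.0495,0,-0.003,0,0,0,0],[0.0495,0,-0.01,0,0,0,0],[0.0495,0,-0.01,0,0,0,0],[0.0495,0,-0.01,0,0,0,0],[0.0495,0,-0.01,0,0,0,0],[0.0495,0,-0.01,0,0,0,0],[0.0495,0,-0.01,0,0,0,0],[0.0495,0,-0.01,0,0,0,0],[0.0495,0,-0.005,0,0,0,0],[0.0495,0,0,0,0,0,0]]

```text
t: 16.4
eef_pos: [0.394, -0.1057, 0.0133]
orientation: [[-0.001, 1.0, -0.0], [1.0, 0.001, 0.0], [0.0, -0.0, -1.0]]
ft_force: [-0.1, 1.0, -0.6]
finger_gap: 0.58
grip_force: 16.4
```

```bash
python3 look.py pics/g4.png "{'top':(90,260,160,330),'side':(150,300,170,340)}"
```

```text
[ 0.3946 -0.1058  0.0133] 0.5830409075417106 16.36983186006546 [ 0.34651944 -0.34861333 -2.02578244] [-0.06828686  0.06220211 -0.01668684] [-0.41  0.61  2.08  0.    0.45 -0.41]
```

View pics/g4.png

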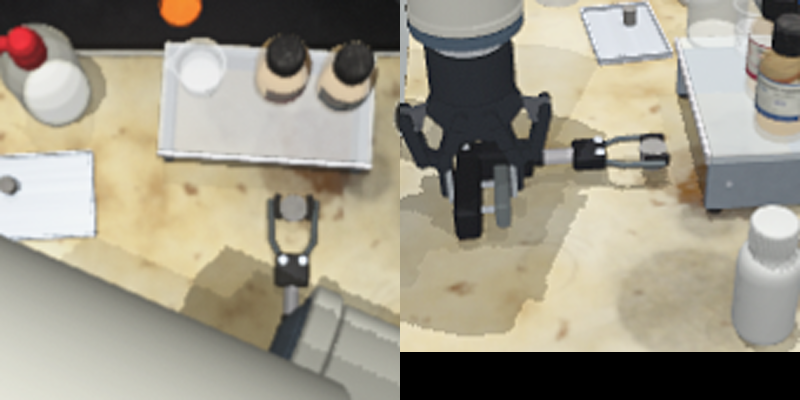

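The stopper is held between the pads at top crop (292,208). Next I carry it to the tray.

Request:
drive_tool:
  commands:
    - [[0.0495,0,0,-0.005,0,0,0],[0.0495,0.005,0,-0.006,0,0,0],[0.0495,0.012,0,-0.006,0,0,0],[0.0495,0.015,0,0,0,0,0],[0.0495,0.015,0,0,0,0,0],[0.0495,0.015,0,0,0,0,0],[0.0495,0.015,0,0,0,0,0],[0.0495,0.015,0,0,0,0,0],[0.0495,0.015,0,0,0,0,0],[0.0495,0.015,0,0,0,0,0],[0.0495,0.015,0,0,0,0,0],[0.0495,0.015,0,0,0,0,0]]

```text
t: 18.0
eef_pos: [0.3939, 0.0474, 0.0302]
orientation: [[-0.001, 1.0, -0.0], [1.0, 0.001, 0.0], [0.0, -0.0, -1.0]]
ft_force: [-0.3, 0.3, -2.3]
finger_gap: 0.581
grip_force: 16.4
```

Request:
drive_tool:
  commands:
    - [[0.0495,0.015,0,0,0,0,0],[0.0495,0.015,0.002,0,0,0,0],[0.0495,0.015,0.004,0,0,0,0],[0.0495,0.015,0.004,0,0,0,0],[0.0495,0.013,0.004,0,0,0,0],[0.0495,0.006,0.003,0,0,0,0],[0.0495,0,0,0,0,0,0],[0.0495,0,0,0,0,0,0]]

```text
t: 19.0
eef_pos: [0.4107, 0.125, 0.0302]
orientation: [[-0.001, 1.0, -0.0], [1.0, 0.001, -0.0], [-0.0, -0.0, -1.0]]
ft_force: [-0.4, -0.4, -2.1]
finger_gap: 0.585
grip_force: 16.4
```

```bash
python3 look.py pics/g5.png "{'top':(120,230,130,240),'side':(120,230,210,320)}"; python3 -c "
from h import *
for c in ('top','side'):
    im,d=bot.grab_frame(c)
    for t in ('stopper_large','stopper_small','tray'):
        for r in bot.masks_of(c,t)[:2]:
            P=pts(c,d,r['region'])
            if len(P): print(c,t,round(r['conf'],2),r['extent'],len(P),np.round(np.median(P,0),3),np.round(np.percentile(P,[3,97],axis=0),3).tolist())
"
```

```text
[0.4108 0.125  0.0303] 0.5828340260181477 16.377390325069427 [-0.38475137  0.93083791 -1.54613681] [-0.02021519  0.07169398  0.01190102] [ 0.16  0.58  2.02 -0.    0.54  0.16]
top stopper_large 0.5 [181.0, 164.1, 196.3, 180.3] 109 [0.581 0.161 0.048] [[0.568, 0.151, 0.045], [0.593, 0.174, 0.052]]
top stopper_small 0.64 [155.3, 165.4, 167.6, 170.2] 41 [0.587 0.225 0.026] [[0.582, 0.217, 0.017], [0.594, 0.232, 0.029]]
top tray 0.91 [145.9, 154.6, 200.4, 193.0] 1482 [0.577 0.214 0.005] [[0.535, 0.143, 0.001], [0.621, 0.264, 0.012]]
side stopper_large 0.68 [286.7, 108.3, 299.9, 150.9] 73 [0.679 0.272 0.116] [[0.661, 0.262, 0.011], [0.696, 0.298, 0.128]]
side stopper_large 0.64 [199.1, 157.2, 274.7, 182.3] 735 [0.423 0.14  0.051] [[0.389, 0.068, 0.0], [0.574, 0.171, 0.061]]
side tray 0.76 [253.2, 146.8, 285.4, 175.6] 623 [0.578 0.173 0.003] [[0.537, 0.131, 0.0], [0.624, 0.262, 0.045]]
side tray 0.46 [199.0, 155.7, 277.9, 183.9] 776 [0.427 0.142 0.051] [[0.389, 0.068, 0.036], [0.575, 0.176, 0.061]]
```

View pics/g5.png

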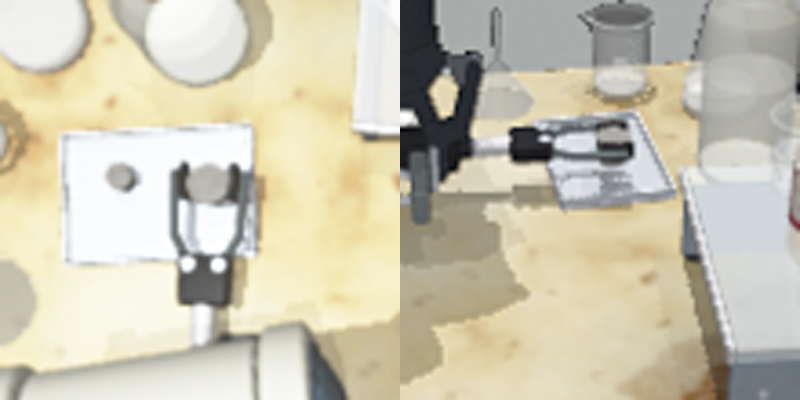

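The stopper is over the tray at top crop (210,182). It is clear of the small one at (122,178) and inside the walls, so I lower it.

Request:
drive_tool:
  commands:
    - [[0.0495,0,0,0.003,0,0,0],[0.0495,0,0,0.004,0,0,0],[0.0495,0,0,0.004,0,0,0],[0.0495,0,0,0.004,0,0,0],[0.0495,0,0,0.003,0,0,0],[0.0495,0,0,0.001,0,0,0],[0.0495,0,0,0.001,0,0,0],[0.0495,0,0,0,0,0,0]]

```text
t: 20.5
eef_pos: [0.411, 0.1253, 0.0103]
orientation: [[-0.001, 1.0, -0.0], [1.0, 0.001, 0.0], [0.0, -0.0, -1.0]]
ft_force: [-0.1, -0.5, -1.5]
finger_gap: 0.584
grip_force: 16.4
```

```bash
cat > st.py <<'E'
from h import *
F=[]
im,d=bot.grab_frame('top')
for r in bot.masks_of('top','stopper_large')[:1]:
    P=pts('top',d,r['region']); print(round(r['conf'],2),r['extent'],len(P),np.round(np.median(P,0),4))
for i in range(2):
    s=bot.sense(); F.append(np.r_[s['ft_force'],s['ft_torque'],s['grip_force']]); bot.grab_frame('side')
print(np.round(F,2), np.round(s['eef_pos'],4))
E
python3 st.py
```

```text
0.55 [176.0, 164.6, 198.4, 218.7] 460 [0.5261 0.1641 0.0308]
[[ 0.54 -0.1  -1.96  0.    0.05  0.02 16.38]
 [ 0.14  0.21 -1.68 -0.    0.08 -0.02 16.38]] [0.411  0.1253 0.0104]
```

Request:
drive_tool:
  commands:
    - [[0.0495,0,0,0.0005,0,0,0],[0.0495,0,0,0.0005,0,0,0],[0.0495,0,0,0.0005,0,0,0],[0.0495,0,0,0,0,0,0]]

```text
t: 21.2
eef_pos: [0.4109, 0.1253, 0.0087]
orientation: [[-0.001, 1.0, -0.0], [1.0, 0.001, -0.0], [-0.0, -0.0, -1.0]]
ft_force: [0.7, -0.6, -1.9]
finger_gap: 0.585
grip_force: 16.4
```

Request:
drive_tool:
  commands:
    - [[0.0495,0,0,0.0005,0,0,0],[0.0495,0,0,0,0,0,0]]

```text
t: 21.45
eef_pos: [0.411, 0.1253, 0.0082]
orientation: [[-0.001, 1.0, -0.0], [1.0, 0.001, -0.0], [-0.0, -0.0, -1.0]]
ft_force: [-0.4, 0.5, -2.3]
finger_gap: 0.583
grip_force: 16.4
```

Request:
drive_tool:
  commands:
    - [[0.0495,0,0,0.0005,0,0,0],[0.0495,0,0,0,0,0,0]]

```text
t: 21.7
eef_pos: [0.4109, 0.1253, 0.0078]
orientation: [[-0.001, 1.0, -0.0], [1.0, 0.001, 0.0], [0.0, -0.0, -1.0]]
ft_force: [0.1, -0.1, -1.0]
finger_gap: 0.583
grip_force: 16.4
```

Run:
```python
from h import *
im,d=bot.grab_frame('top'); P=pts('top',d,np.ones(d.shape,bool))
k=np.hypot(P[:,0]-.581,P[:,1]-.161)<.008; print(np.round(np.percentile(P[k,2],[10,50,90]),4))
for i in range(3):
    s=bot.sense(); print(np.round(np.r_[s['ft_force'],s['ft_torque'],s['grip_force'],s['eef_pos'][2]],3)); bot.grab_frame('side')
```

```text
[0.0236 0.0259 0.0279]
[ 4.100e-01  4.530e-01 -1.461e+00  2.500e-02  6.100e-02 -5.300e-02
  1.642e+01  8.000e-03]
[-1.8500e-01 -3.4000e-01 -1.7990e+00  6.2000e-02  3.2000e-02 -2.0000e-03
  1.6409e+01  8.0000e-03]
[-1.0560e+00 -3.4000e-02 -1.6700e+00  2.0000e-02  6.0000e-03  7.0000e-03
  1.6402e+01  8.0000e-03]
```

Request:
drive_tool:
  commands:
    - [[0.0495,0,0,0.0004,0,0,0],[0.0495,0,0,0.0003,0,0,0],[0.0497,0,0,0,0,0,0],[0.0499,0,0,0,0,0,0],[0.0501,0,0,0,0,0,0],[0.0503,0,0,0,0,0,0],[0.0506,0,0,0,0,0,0],[0.051,0,0,0,0,0,0],[0.0515,0,0,0,0,0,0],[0.0525,0,0,0,0,0,0],[0.0535,0,0,0,0,0,0],[0.0535,0,0,0,0,0,0]]

```text
t: 23.4
eef_pos: [0.4109, 0.1253, 0.0071]
orientation: [[-0.001, 1.0, -0.0], [1.0, 0.001, 0.0], [0.0, -0.0, -1.0]]
ft_force: [0.7, -0.6, -1.2]
finger_gap: 0.626
grip_force: 9.0
```

```bash
python3 look.py pics/g6.png "{'top':(120,230,130,240),'side':(120,230,210,320)}"
```

```text
[0.411  0.1253 0.0071] 0.6262073563800122 8.954491764307022 [-0.20709358 -0.0668907  -1.77896565] [ 0.03338955  0.08031216 -0.02125226] [0.16 0.63 2.03 0.   0.48 0.16]
```

View pics/g6.png

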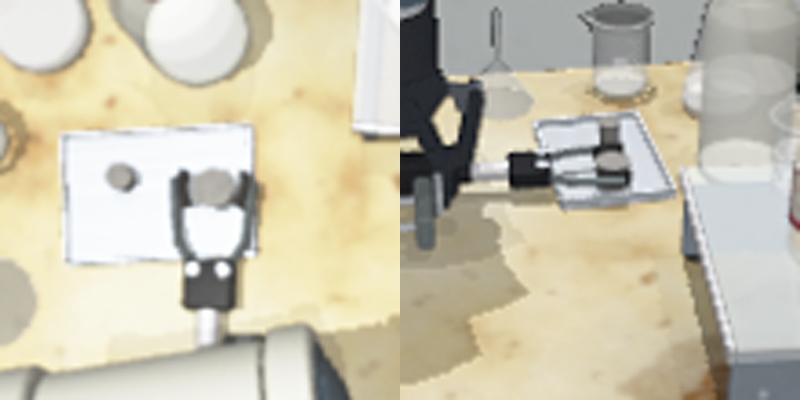

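Stopper placed upright at top crop (213,186), with the jaws clear on both sides. Next I lift straight off and go back to the open bench.

Request:
drive_tool:
  commands:
    - [[0.0535,0,0,-0.001,0,0,0],[0.0535,0,0,-0.003,0,0,0],[0.0535,0,0,-0.004,0,0,0],[0.0535,0,0,-0.005,0,0,0],[0.0535,0,0,-0.005,0,0,0],[0.0535,0,0,-0.005,0,0,0],[0.0535,0,0,-0.005,0,0,0],[0.0535,0,0,-0.004,0,0,0],[0.0535,-0.004,-0.005,0,0,0,0],[0.0535,-0.01,-0.008,0,0,0,0],[0.0535,-0.015,-0.005,0,0,0,0],[0.0535,-0.015,0,0,0,0,0]]

```text
t: 25.0
eef_pos: [0.392, 0.0801, 0.039]
orientation: [[-0.001, 1.0, -0.001], [1.0, 0.001, -0.0], [-0.0, -0.001, -1.0]]
ft_force: [-0.2, -0.4, -2.4]
finger_gap: 0.628
grip_force: 8.9
```

Request:
drive_tool:
  commands:
    - [[0.0535,-0.015,0,0,0,0,0],[0.0535,-0.015,0,0,0,0,0],[0.0535,-0.015,0,0,0,0,0],[0.0535,-0.015,0,0,0,0,0],[0.0535,-0.015,0,0,0,0,0],[0.0535,-0.015,0,0,0,0,0],[0.0535,-0.015,0,0,0,0,0],[0.0535,-0.015,0,0,0,0,0],[0.0535,-0.015,0,0,0,0,0],[0.0535,-0.015,0,0,0,0,0],[0.0535,-0.015,0,0,0,0,0],[0.0535,-0.012,0,0,0,0,0]]

```text
t: 26.5
eef_pos: [0.3932, -0.0967, 0.0391]
orientation: [[-0.001, 1.0, 0.0], [1.0, 0.001, -0.0], [-0.0, 0.0, -1.0]]
ft_force: [0.5, 0.9, -1.1]
finger_gap: 0.628
grip_force: 9.0
```

Request:
drive_tool:
  commands:
    - [[0.0535,-0.005,0,0.003,0,0,0],[0.0535,0,0,0.006,0,0,0],[0.0535,0,0,0.006,0,0,0],[0.0535,0,0,0.006,0,0,0],[0.0535,0,0,0.006,0,0,0],[0.0535,0,0,0.004,0,0,0],[0.0535,0,0,0.002,0,0,0],[0.0535,0,0,0.001,0,0,0],[0.0535,0,0,0,0,0,0]]

```text
t: 27.62
eef_pos: [0.3932, -0.1007, 0.0051]
orientation: [[-0.001, 1.0, 0.0], [1.0, 0.001, -0.0], [-0.0, 0.0, -1.0]]
ft_force: [0.7, 0.5, -1.6]
finger_gap: 0.627
grip_force: 9.0
```

Run:
```python
from h import *
im,d=bot.grab_frame('top'); P=pts('top',d,np.ones(d.shape,bool))
im2,d2=bot.grab_frame('side'); P2=pts('side',d2,np.ones(d2.shape,bool))
g=bot.sense(); x,y,_=g['eef_pos']; print(np.round(np.r_[g['eef_pos'],g['ft_force'],g['ft_torque'],g['grip_force']],3))
for n,dx,dy in (('head',.113,.034),('housing',.015,.036),('handle end',-.02,-.052)):
  for q in (P,P2):
    k=(abs(q[:,0]-x-dx)<.01)&(abs(q[:,1]-y-dy)<.007)&(q[:,2]<.06); print(n,k.sum(),np.round(np.percentile(q[k,2],[50,90]),4) if k.sum()>3 else '')
for n,a in (('large',(.581,.16)),('small',(.586,.222))):
    k=np.hypot(P[:,0]-a[0],P[:,1]-a[1])<.006; print(n,np.round(np.percentile(P[k,2],[10,50,90]),4))
```

```text
[ 3.930e-01 -1.010e-01  5.000e-03 -2.340e-01  2.120e-01 -1.733e+00
  3.700e-02 -5.000e-03 -2.000e-03  8.954e+00]
head 43 [0.0288 0.0315]
head 71 [-0.0012  0.0282]
housing 0 
housing 40 [0.0345 0.0372]
handle end 0 
handle end 176 [0.0134 0.0351]
large [0.023  0.0257 0.0283]
small [0.0041 0.0256 0.028 ]
```

Large stopper top is at 25.7 mm, so it stands on the tray floor. The tool is about 2 mm above the bench, so I lower it until it touches and release.

Request:
drive_tool:
  commands:
    - [[0.0535,0,0,0.001,0,0,0],[0.0535,0,0,0.0007,0,0,0],[0.0535,0,0,0.0005,0,0,0],[0.0535,0,0,0,0,0,0]]

```text
t: 28.22
eef_pos: [0.3932, -0.1007, 0.003]
orientation: [[-0.001, 1.0, 0.0], [1.0, 0.001, 0.0], [0.0, 0.0, -1.0]]
ft_force: [-0.6, 0.4, 3.3]
finger_gap: 0.626
grip_force: 9.2
```

Request:
drive_tool:
  commands:
    - [[0.0545,0,0,0,0,0,0],[0.0555,0,0,0,0,0,0],[0.0565,0,0,0,0,0,0],[0.058,0,0,0,0,0,0],[0.062,0,0,0,0,0,0],[0.07,0,0,0,0,0,0],[0.0854,0,0,0,0,0,0],[0.0854,0,0,0,0,0,0],[0.0854,0,0,0,0,0,0],[0.0854,0,0,0,0,0,0]]

```text
t: 29.48
eef_pos: [0.3932, -0.1007, 0.0029]
orientation: [[-0.001, 1.0, 0.0], [1.0, 0.001, 0.0], [0.0, 0.0, -1.0]]
ft_force: [1.3, 0.7, -0.3]
finger_gap: 1.003
grip_force: 0.0
```

Request:
drive_tool:
  commands:
    - [[0.0854,0,0,-0.01,0,0,0],[0.0854,0,0,-0.02,0,0,0],[0.0854,0,0,-0.03,0,0,0],[0.0854,0,0,-0.03,0,0,0],[0.0854,0,0,-0.03,0,0,0],[0.0854,0,0,-0.03,0,0,0],[0.0854,-0.03,0,-0.03,0,0,0],[0.0854,-0.04,0,0,0,0,0],[0.0854,-0.04,0,0,0,0,0],[0.0854,-0.04,0,0,0,0,0],[0.0854,-0.04,0,0,0,0,0],[0.0854,0,0,0,0,0,0]]

```text
t: 30.98
eef_pos: [0.3933, -0.2929, 0.1835]
orientation: [[0.001, 1.0, 0.001], [1.0, -0.001, -0.001], [-0.001, 0.001, -1.0]]
ft_force: [0.3, 0.5, -0.6]
finger_gap: 1.001
grip_force: 0.0
```

```bash
python3 look.py pics/g7.png "{'top':(100,270,150,320),'side':(120,290,170,340)}"
python3 - <<'E'
from h import *
for c in('top','side'):
    im,d=bot.grab_frame(c); P=pts(c,d,np.ones(d.shape,bool))
    for n,dx,dy in (('head',.113,.034),('housing',.015,.036),('handle',-.02,0),('handle end',-.02,-.052)):
        k=(abs(P[:,0]-.393-dx)<.008)&(abs(P[:,1]+.101-dy)<.007)&(P[:,2]<.06); print(c,n,k.sum(),np.round(np.percentile(P[k,2],[50,90]),4) if k.sum()>3 else '')
E
```

```text
[ 0.3929 -0.2904  0.1832] 0.9967249065330331 0.0 [ 0.87882189  0.04347577 -0.12223274] [-0.0544036   0.02599092 -0.03042855] [-0.76  0.36  1.74  0.    1.04 -0.76]
top head 42 [0.027  0.0298]
top housing 40 [0.0348 0.0367]
top handle 35 [0.035  0.0363]
top handle end 25 [0.0319 0.0349]
side head 53 [-0.001   0.0264]
side housing 42 [0.033  0.0344]
side handle 42 [0.0295 0.0343]
side handle end 149 [0.0141 0.0325]
```

View pics/g7.png

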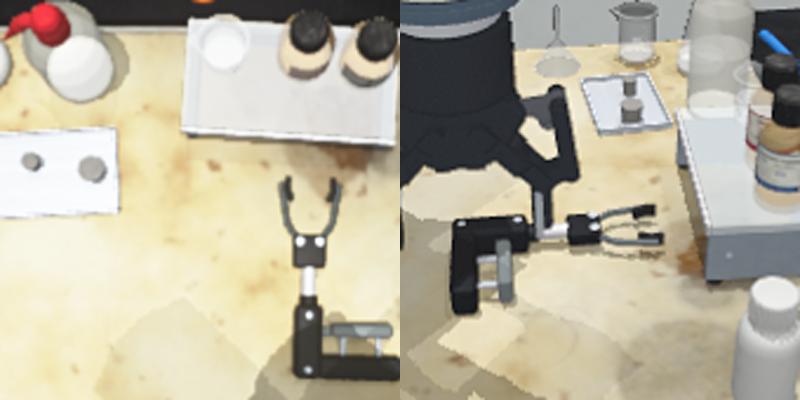

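The view shows both stoppers upright in the tray, at (32,162) and (92,168). The reacher lies flat with its trigger free and jaws wide open, and the robot is clear of everything.

```bash
python3 -c "
from station import bot
print(bot.close_job())"
```

```text
the job is handed in; nothing more can be done
None
```

The job is handed in, with no verdict returned: the large stopper was gripped under the riser at about 3.4 N per jaw and now stands upright in the tray beside the small one, and the reacher lies flat and released on the bench.

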